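# Put the charged torch away in the swivel-cover tidy

### The job

Put the charged stick torch away in the round tidy: turn the tidy's swivel cover until its opening is squarely over the compartment whose outer wall has the notch with the short metal channel, then take the torch out of the charging block and lower it, tail first, through the opening until it stands on that compartment's floor and leans outward in the notch. Lower it gently, do not drop it in; do not press the phone tray's release button, and leave the key dish, the knocker figurine and the power bank where they are.

Things in the scene. Friction and masses are not known exactly. Their poses are not given: they have to be found in the camera images.
- tidy: Round tidy, a dark steel drum 180 mm across, 100 mm high, fixed; origin at the centre of its underside, z up. Outer wall 6 mm thick (inner radius 84 mm), central pillar of radius 28 mm, four 90 degree compartments centred on its own -x, -y, +x, +y axes, floor 8 mm above the underside. Only the compartment on its own -x side has a notch in the outer wall; it is empty.
- notch (a point): Middle of the bottom of the notch in the drum's outer wall, 87 mm from the drum's axis along its own -x, 80 mm above the console. The notch is 34 mm wide, 20 mm deep from the rim and open at the top; a bright metal channel of the same width carries it outward to 110 mm from the axis, its cheeks 10 mm higher than the rim.
- bay (a point): Centre of the notched compartment, 60 mm from the drum's axis along the drum's own -x, at the height of the cover's top, 96 mm above the console.
- cover (a joint): Angle (rad) of the flat aluminium cover disc in the drum's mouth (165 mm across, top 96 mm above the console) about the drum's vertical axis: 0 or a whole turn when its opening is centred over the notched compartment, growing counter-clockwise from above. Turns freely past a whole turn either way; needs 0.12 N m (2 to 3 N at the tab), does not coast, stays where left.
- opening (a point): Centre of the cover's opening, 60 mm from the axis. The opening is a sector of 76 degrees cut out from 28 mm from the axis right to the cover's edge; it turns with the cover.
- tab (a point): Centre of the upright steel thumb tab on the cover, diametrically opposite the opening. The tab is a radial fin 42 mm long (34 to 76 mm from the axis), 8 mm thick and 22 mm high above the cover's top; its top is 118 mm above the console. It can be pushed sideways from either side.
- torch_center (a point): Centre, half-way up, of the stick torch: a 170 mm long round metal stick, about 140 g, body 24 mm in diameter, the top 40 mm a head of 30 mm, flat tail. z axis from tail to head. At the start it stands upright, tail down, in a loose well 28 mm wide and 30 mm deep in the charging block, its tail 30 mm above the console.
- torch_tail (a point): Middle of the torch's flat tail end (85 mm below its centre along its axis).
- torch_head (a point): Middle of the torch's head end (85 mm above its centre along its axis).
- charger: Charging block, 110 mm (x) by 170 mm (y) by 60 mm high, fixed on the console; origin at the centre of its underside. Torch well at its own (0, -52 mm); chrome button at its own (-15 mm, +35 mm), standing 22 mm above the top.
- phone_button (a joint): Travel (m) of the round chrome push button on the charging block's top, which releases the phone tray: 0 up, 0.006 fully pressed. Leave it alone.
- key_dish: White ceramic key dish, 120 mm across and 32 mm high, holding keys and a coin; origin at the centre of its underside. Leave it where it is.
- knocker: Bronze door knocker figurine on a stone foot 70 by 80 mm, 108 mm high; origin at the centre of its underside. Leave it where it is.
- power_bank: Grey rubber power bank lying flat, 70 by 140 by 18 mm; origin at the centre of its underside. Leave it where it is.
Things that resemble listed ones, but are neither listed nor needed, are in the scene too. What is meant by the part that bears torch_center is not green, and is the larger of those in its own colour.

How it is judged:
By the outcome, as a careful person would: the job done as asked, in the order asked, and still so for the second after the job is handed in, with the robot touching nothing.
It also fails if it takes over 64 s, if anything falls off the work surface, if the arm or the gripper's body presses on something with over 40 N, if the wrist force passes 120 N, or if a joint passes its speed limit or range.

### The arm

A 7-joint arm with a two-finger parallel gripper is mounted at the origin on the work surface. World frame = base frame: x ahead of the robot, y to its left, z up, the work surface at z = 0. Lengths are in m, angles in rad, forces in N, time in s.
With the tool pointing down it reaches from about 0.425 to 0.875 m from the base axis. Payload 8.4 kg.
Tool frame: the origin (TCP) lies midway between the tips of the shut fingers; the grasp point (between the pads) lies 19 mm behind it; z points along the fingers, y is the line along which they close (so a half turn about z gives the same grasp; the last joint's range is limited). The gripper opens to 87 mm and grips with 3 to 60 N. Pads are 19 mm wide; open, the fingers measure 117 mm over their backs; the gripper's body (75 mm by 190 mm) begins 51 mm behind the grasp point.
Start: joints at [-1.278, 0.333, 0.04, 1.465, -0.013, 1.343, -0.059], TCP at [0.248, 0.601, 0.197] pointing down, gripper open.
Joint ranges: [-2.58, 2.58], [-0.38, 2.09], [-1.3, 1.39], [0.25, 2.4], [-1.5, 4.64], [0.08, 2.09], [-2.65, 2.65]. Speed limits (rad/s): [2.22, 2.22, 2.79, 2.79, 3.14, 3.14, 3.14].

### API

Orientations are given as a rotation vector (axis times angle).
In Python, from cell import env gives the robot as it stands. The module is installed in compiled form; this text tells all that it offers.
- The arm moves only by the tool step_arm, never from a script. Its arguments are lists of equal length, an entry for each row: "twist": the turn, a rotation vector about the tool's x, y, z in rad, a list of three; "offset": the shift along the tool's x, y, z in m, a list of three; "gripper": the opening, from 0 (shut) to 1 (fully open). A call has exactly 10 rows; each row is the pose to reach, as a shift and turn from the pose commanded when the call began, along the tool's axes at that moment; what a row does not reach only later rows make up. A row lasts 1/8 s, in which the tool goes at most 62.5 mm and 10.7 degrees, less where a joint would pass 70% of its speed; a pose out of reach is approached as far as the arm can. A call with a gripper value outside its range is refused whole. The fingers move at their own pace and stop on an object; "squeeze" is the grip in N (left out, the last holds). Time passes only in rows, so rows that repeat a pose let the fingers close, or fill a call up. It gives the time, the measured TCP pose, the force, the opening and the grip force at its end, in the units of the state.
- env.get_obs(): the state, without advancing time (a new reading comes with each control period).
- env.grab_frame(name): name is "scene" or "top" or "wrist"; returns the picture (400x640x3 uint8, blue, green, red); there is no depth.
- env.calibration(name): a dict with "fx", "fy", "cx", "cy" (pixels), "world_from_camera" (4x4, takes a point from camera to world coordinates); the wrist camera has in their place "T_tool_cam" (4x4, takes a point from camera to tool coordinates, whose origin is the TCP and whose axes are the flange's). Camera axes: x right, y down, z forward; pixel columns grow to the right and rows downward; lengths in m; the calibration is good to about 2 mm. The wrist camera is an equidistant fisheye: a pixel r from the principal point sees the ray r / f radians off the axis. A picture is of the moment at which its call begins: read the wrist's pose just before it. calibration takes no time and is no camera call.
- env.close_job(): hands the job in; it is judged then, once.
The state is a dict: "time_s": time; "joint_positions": joint angles; "qvel": joint speeds; "effort": joint torques, N m; "position": TCP position; "orientation": TCP orientation; "wrist_force": force on the tool from outside, world axes, zero at the start; "wrist_torque": the same for the moment, N m; "width": finger opening in m; "grasp_force": force on a finger pad.
Only numpy, scipy, OpenCV 4.12 (cv2) and the standard library are available. Lean on these libraries where they do the work, as an engineer would, in place of code of your own. Each camera call takes 0.05 s, during which the arm holds its last target. There are 200 camera calls.

## Working session

There is one attempt and no reset: what is moved stays moved. The work goes in short steps, Python scripts to look and compute and a tool call to move; the robot and the scene stay as the last step left them, time stands still between calls to the robot, and variables do not carry over. Pictures are saved under pics/ and viewed, at most 10 in all, crops included, and the job is handed in when it is done.

Besides the shell and the picture viewer there is one more tool, called after ">>>" as a command line: name --argument value ..., lists and objects as JSON in quotes. step_arm: Moves the arm, as the interface text tells. Its arguments: {"type":"object","properties":{"twist":{"type":"array"},"offset":{"type":"array"},"gripper":{"type":"array"},"squeeze":{"type":"number"}},"required":["twist","offset","gripper"]}

```bash
mkdir -p pics
python3 - <<'E'
from cell import env
import cv2,numpy as np
for n in("scene","top"):
    cv2.imwrite(f"pics/{n}0.png",env.grab_frame(n))
    c=env.calibration(n);print(n,c["fx"],c["fy"],c["cx"],c["cy"]);print(np.round(c["world_from_camera"],4))
o=env.get_obs();print({k:np.round(v,3) for k,v in o.items()})
print(env.calibration("wrist"))
E
```

```text
scene 395.52768740256045 395.52768740256045 316.95114708699987 204.61546199304917
[[ 0.5364  0.4611 -0.7068  1.1695]
 [ 0.8439 -0.2873  0.453  -0.4455]
 [ 0.0058 -0.8395 -0.5433  0.585 ]
 [ 0.      0.      0.      1.    ]]
top 373.0440518975432 373.0440518975432 320.6123820677021 199.43745773525018
[[-0.0107 -0.9843  0.1763  0.4293]
 [-0.9999  0.0111  0.0015 -0.0672]
 [-0.0034 -0.1763 -0.9843  0.9998]
 [ 0.      0.      0.      1.    ]]
{'time_s': np.float64(0.1), 'joint_positions': array([-1.278,  0.334,  0.04 ,  1.466, -0.013,  1.343, -0.058]), 'qvel': array([-0.001, -0.002,  0.   , -0.002,  0.001, -0.   , -0.   ]), 'effort': array([ 4.0000e-03, -6.5780e+01,  1.3400e+00, -4.0471e+01, -6.0000e-02,
        4.1000e-02,  0.0000e+00]), 'position': array([0.248, 0.6  , 0.197]), 'orientation': array([-6.120e-01, -3.081e+00,  2.000e-03]), 'wrist_force': array([ 0.113, -1.217, -0.467]), 'wrist_torque': array([-0.041, -0.004, -0.02 ]), 'grasp_force': np.float64(0.0), 'width': np.float64(0.087)}
{'fx': 309.70691628693146, 'fy': 309.70691628693146, 'cx': 320.1387327596498, 'cy': 201.49192220817204, 'T_tool_cam': array([[-1.31629809e-04, -9.57817763e-01, -2.87376262e-01,
         7.87308080e-02],
       [ 9.99999953e-01, -4.69181535e-05, -3.01662920e-04,
         5.06110681e-05],
       [ 2.75454940e-04, -2.87376288e-01,  9.57817724e-01,
        -1.87536580e-01],
       [ 0.00000000e+00,  0.00000000e+00,  0.00000000e+00,
         1.00000000e+00]])}
```

View pics/scene0.png

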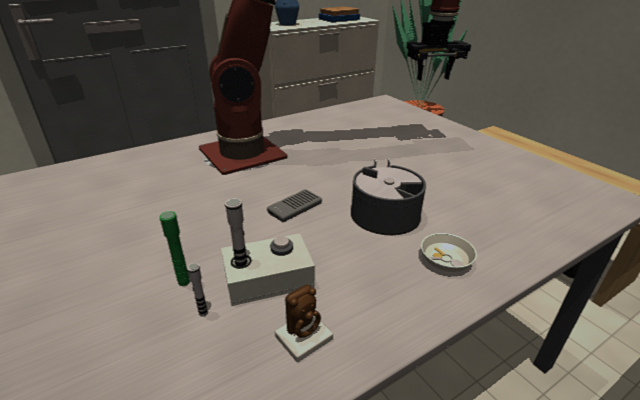

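View pics/top0.png

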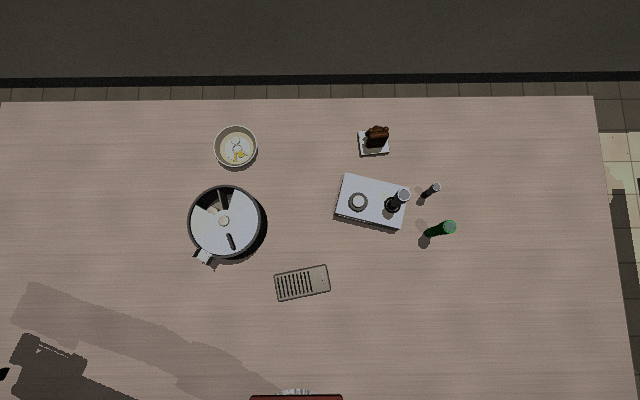

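Scene: the candidates in the top view are the grey torch in the block (398,198), a small grey stick (430,190) and a green torch (440,228). The larger grey one in the block is the target. The tidy is at (225,222) and its channel at (204,256). I'll check these in an enlarged crop.

Run:
```python
import cv2,numpy as np
t=cv2.imread("pics/top0.png")
a=cv2.resize(t[178:278,180:280],(400,400),interpolation=cv2.INTER_CUBIC)
b=cv2.resize(t[160:260,325:425],(400,400),interpolation=cv2.INTER_CUBIC)
cv2.imwrite("pics/crop0.png",cv2.convertScaleAbs(np.hstack([a,b]),alpha=1.1,beta=25))
```

```text
(no output)
```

View pics/crop0.png

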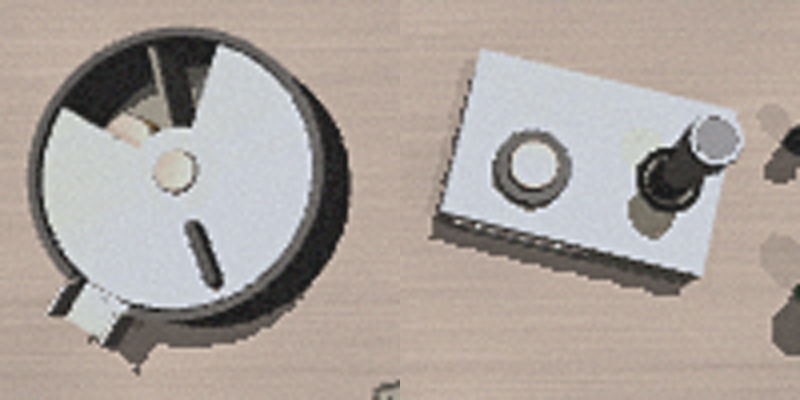

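The crop shows the tidy's rim centred at crop (176,173), the channel at (92,305), the tab at (203,255), the torch head at (716,138) and the torch well at about (671,180). The torch in the block is the large grey one, so the choice holds.

```bash
cat > h.py <<'E'
from cell import env
import cv2,numpy as np
from scipy.spatial.transform import Rotation as R
def ray(n,u,v,z,obs=None):
    c=env.calibration(n)
    if n=="wrist":
        o=obs or env.get_obs();T=np.eye(4);T[:3,:3]=R.from_rotvec(o["orientation"]).as_matrix();T[:3,3]=o["position"]
        M=T@c["T_tool_cam"];x=np.array([u-c["cx"],v-c["cy"]])/c["fx"];r=np.hypot(*x)+1e-9
        d=np.r_[x/r*np.sin(r),np.cos(r)]
    else:
        M=c["world_from_camera"];d=np.r_[(u-c["cx"])/c["fx"],(v-c["cy"])/c["fy"],1]
    d=M[:3,:3]@d;p=M[:3,3];return p+d*(z-p[2])/d[2]
def totool(p,o=None):
    o=o or env.get_obs();return R.from_rotvec(o["orientation"]).inv().apply(np.array(p)-o["position"])
E
python3 - <<'E'
from h import *
a=lambda x,y,z:ray("top",180+x/4,178+y/4,z)
b=lambda x,y,z:ray("top",325+(x-400)/4,160+y/4,z)
c=a(176,173,.1);ch=a(92,308,.08);tab=a(203,255,.118);n1=a(50,312,.11);
print("c",c,"ch",ch,np.linalg.norm((ch-c)[:2]),"tab",tab,np.linalg.norm((tab-c)[:2]))
for q in(ch,tab):print(np.degrees(np.arctan2(*(q-c)[1::-1])))
for e in[(62,108),(218,45)]:
    q=a(*e,.096);print("edge",np.degrees(np.arctan2(*(q-c)[1::-1])),np.linalg.norm((q-c)[:2]))
print("head",b(716,138,.2),"well",b(671,180,.06),"btn",b(535,165,.082))
for e in[(480,50),(740,112),(700,277),(440,212)]:print("corner",b(*e,.06))
o=env.get_obs();print(R.from_rotvec(o["orientation"]).as_matrix().round(3))
E
```

```text
c [0.53930881 0.16924818 0.1       ] ch [0.45940692 0.22293567 0.08      ] 0.09626348315236614 tab [0.48835825 0.14690452 0.118     ] 0.055634503298260564
146.10214997846413
-156.32081374656786
edge 60.27082348979834 0.08355974557377319
edge -15.514177629878008 0.08290140658052733
head [ 0.58142553 -0.24800557  0.2       ] well [ 0.58112353 -0.2496187   0.06      ] btn [ 0.58800244 -0.16095171  0.082     ]
corner [ 0.66784226 -0.12973853  0.06      ]
corner [ 0.62489898 -0.29592636  0.06      ]
corner [ 0.51899046 -0.26511485  0.06      ]
corner [ 0.56217079 -0.10196771  0.06      ]
[[-0.924  0.382 -0.   ]
 [ 0.382  0.924 -0.001]
 [-0.    -0.001 -1.   ]]
```

```bash
cat >> h.py <<'E'
def Rw(yaw,tilt=0,az=0):
    "tool down with tool y at world yaw deg; then lean tool z top outward toward azimuth az by tilt deg"
    y=np.radians(yaw);yv=np.array([np.cos(y),np.sin(y),0]);z=np.array([0,0,-1.]);x=np.cross(yv,z)
    M=R.from_matrix(np.c_[x,yv,z]);a=np.radians(az)
    return R.from_rotvec(np.radians(tilt)*np.array([-np.sin(a),np.cos(a),0]))*M
def go(p,yaw,tilt=0,az=0):
    o=env.get_obs();r=R.from_rotvec(o["orientation"])
    print("t",o["time_s"],"twist",(r.inv()*Rw(yaw,tilt,az)).as_rotvec().round(3),"off",r.inv().apply(np.array(p)-o["position"]).round(4))
E
python3 -c "
from h import *
go([.489,.148,.2],-67)
print(ray('top',430,187,.1),ray('top',448,226,.17),ray('top',428,233,0))"
```

```text
t 0.1 twist [-1.000e-03  2.000e-03  2.348e+00] off [-0.3954 -0.326  -0.0029]
[ 0.61852608 -0.33553488  0.1       ] [ 0.5145628  -0.34919875  0.17      ] [ 5.13844975e-01 -3.52167672e-01  1.11022302e-16]
```

>>> step_arm --twist '[[0,0,2.35],[0,0,2.35],[0,0,2.35],[0,0,2.35],[0,0,2.35],[0,0,2.35],[0,0,2.35],[0,0,2.35],[0,0,2.35],[0,0,2.35]]' --offset '[[-0.395,-0.326,-0.003],[-0.395,-0.326,-0.003],[-0.395,-0.326,-0.003],[-0.395,-0.326,-0.003],[-0.395,-0.326,-0.003],[-0.395,-0.326,-0.003],[-0.395,-0.326,-0.003],[-0.395,-0.326,-0.003],[-0.395,-0.326,-0.003],[-0.395,-0.326,-0.003]]' --gripper '[0.45,0.45,0.45,0.45,0.45,0.45,0.45,0.45,0.45,0.45]'

```text
time_s: 1.35
position: [0.4892, 0.1467, 0.2003]
orientation: [2.852, 1.317, -0.001]
wrist_force: [-0.1, 1.3, -0.5]
width: 0.0389
grasp_force: 0.0
```

```bash
python3 -c "
from h import *
go([.489,.148,.2],-67);print(env.get_obs()['joint_positions'].round(2))"
```

```text
t 1.35 twist [0.    0.    0.464] off [ 0.0009 -0.001   0.0003]
[-0.86  0.04  0.5   1.82 -0.02  1.3  -1.06]
```

>>> step_arm --twist '[[0,0,0.16],[0,0,0.32],[0,0,0.464],[0,0,0.464],[0,0,0.464],[0,0,0.464],[0,0,0.464],[0,0,0.464],[0,0,0.464],[0,0,0.464]]' --offset '[[0,0,0],[0,0,0],[0,0,0],[0,0,0],[0,0,0],[0,0,0],[0,0,0],[0,0,0],[0,0,0],[0,0,0]]' --gripper '[0.45,0.45,0.45,0.45,0.45,0.45,0.45,0.45,0.45,0.45]'

```text
time_s: 2.6
position: [0.4888, 0.1486, 0.2005]
orientation: [3.075, 0.641, -0.0]
wrist_force: [-0.6, -0.3, -1.7]
width: 0.0391
grasp_force: 0.0
```

```bash
python3 -c "
from h import *
go([.489,.148,.2],-67);cv2.imwrite('pics/w1.png',env.grab_frame('wrist'))"
```

```text
t 2.6 twist [0.    0.    0.009] off [-0.      0.0006  0.0005]
```

View pics/w1.png

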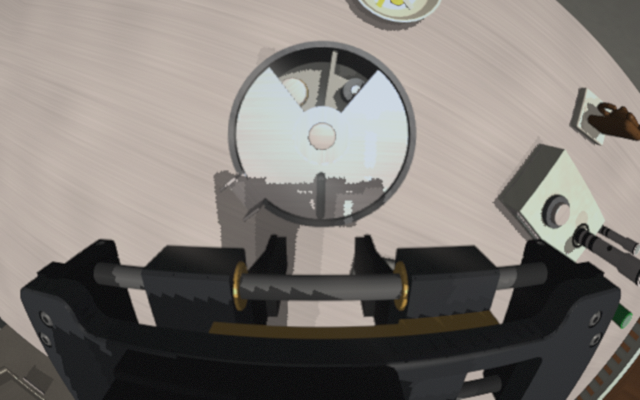

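The knob is at (322,136), the tab runs (320,176)–(320,216), and the opening edges are at (271,68) and (381,70).

```bash
python3 -c "
from h import *
o=env.get_obs()
k=ray('wrist',322,136,.105,o);a=ray('wrist',320,176,.118,o);b=ray('wrist',320,216,.118,o)
L=ray('wrist',230,132,.1,o);Rr=ray('wrist',415,132,.1,o);T=ray('wrist',322,42,.1,o)
print(k,a,b,L,Rr,(L+Rr)/2,np.linalg.norm(L-Rr),T,np.linalg.norm(T-k))
print(np.degrees(np.arctan2(*(b-a)[1::-1])),(a+b)/2, np.linalg.norm(a-b))
for q in((271,68),(381,70)):
  p=ray('wrist',*q,.096,o);print(np.degrees(np.arctan2(*(p-k)[1::-1])),np.linalg.norm((p-k)[:2]))
go([.489,.148,.105],-67)
"
```

```text
[0.54140008 0.16940516 0.105     ] [0.50893719 0.15724561 0.118     ] [0.47436004 0.14219152 0.118     ] [0.51129849 0.25156241 0.1       ] [0.58178705 0.09024552 0.1       ] [0.54654277 0.17090396 0.1       ] 0.17604481688927917 [0.62220027 0.20459325 0.1       ] 0.08827158514116946
-156.47279817378984 [0.49164862 0.14971857 0.118     ] 0.03771213444292948
59.749083636956655 0.0802391911089444
-17.51229651439627 0.08400777844839358
t 2.65 twist [0.    0.    0.009] off [-0.      0.0006  0.0955]
```

>>> step_arm --twist '[[0,0,0.009],[0,0,0.009],[0,0,0.009],[0,0,0.009],[0,0,0.009],[0,0,0.009],[0,0,0.009],[0,0,0.009],[0,0,0.009],[0,0,0.009]]' --offset '[[0,0,0.03],[0,0,0.06],[0,0,0.08],[0,0,0.09],[0,0,0.098],[0,0,0.098],[0,0,0.098],[0,0,0.098],[0,0,0.098],[0,0,0.098]]' --gripper '[0.45,0.45,0.45,0.45,0.45,0.05,0.05,0.05,0.05,0.05]' --squeeze 8

```text
time_s: 3.9
position: [0.4888, 0.1486, 0.1026]
orientation: [-3.078, -0.627, -0.0]
wrist_force: [0.2, -0.3, -0.9]
width: 0.0058
grasp_force: 0.0
```

Run:
```python
from h import *
o=env.get_obs();r=R.from_rotvec(o["orientation"]);print(o["wrist_force"],o["width"],o["grasp_force"],o["position"])
c=np.array([.540,.1695,0]);p0=o["position"]
for d in range(0,133,8):
    w=R.from_rotvec([0,0,np.radians(d)]);p=c+w.apply(p0-c)
    print(d,r.inv().apply(p-p0).round(4),round(-np.radians(d),3))
```

```text
[ 0.23928332 -0.29980082 -0.89506656] 0.0057558125239764385 0.0 [0.48883689 0.14861208 0.10260019]
0 [0. 0. 0.] -0.0
8 [ 0.0004  0.0077 -0.    ] -0.14
16 [ 0.0019  0.0153 -0.    ] -0.279
24 [ 0.0045  0.0225 -0.    ] -0.419
32 [0.008  0.0294 0.    ] -0.559
40 [0.0124 0.0357 0.    ] -0.698
48 [0.0177 0.0413 0.    ] -0.838
56 [0.0237 0.0462 0.    ] -0.977
64 [0.0303 0.0501 0.    ] -1.117
72 [0.0374 0.0531 0.    ] -1.257
80 [0.0449 0.0551 0.    ] -1.396
88 [0.0525 0.056  0.    ] -1.536
96 [0.0603 0.0558 0.    ] -1.676
104 [0.0679 0.0546 0.    ] -1.815
112 [0.0752 0.0523 0.    ] -1.955
120 [0.0822 0.049  0.    ] -2.094
128 [0.0887 0.0448 0.    ] -2.234
```

```bash
python3 -c "
from h import *
o=env.get_obs();print(o['width'],o['grasp_force'])
a=env.grab_frame('wrist')[60:300,160:480];b=env.grab_frame('scene')[140:240,330:450]
cv2.imwrite('pics/w2.png',np.hstack([cv2.resize(a,(440,330)),cv2.resize(b,(360,330))]))"
```

```text
0.0057558125239764385 0.0
```

View pics/w2.png

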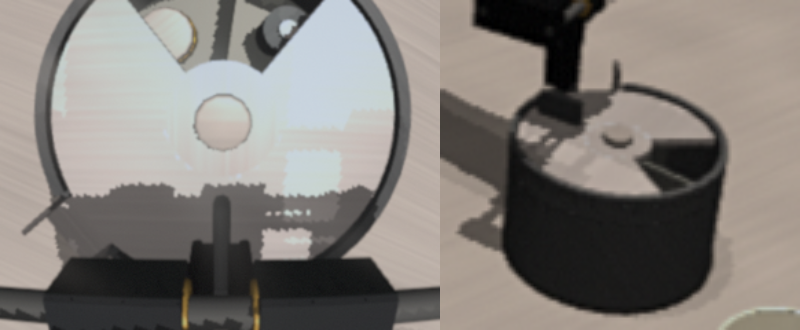

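The tab is between the fingers. I'll go slightly lower, shut them and begin the arc.

>>> step_arm --twist '[[0,0,0],[0,0,0],[0,0,0],[0,0,-0.07],[0,0,-0.14],[0,0,-0.279],[0,0,-0.419],[0,0,-0.559],[0,0,-0.698],[0,0,-0.698]]' --offset '[[0,0,0.003],[0,0,0.003],[0,0,0.003],[0.0001,0.0038,0.003],[0.0004,0.0077,0.003],[0.0019,0.0153,0.003],[0.0045,0.0225,0.003],[0.008,0.0294,0.003],[0.0124,0.0357,0.003],[0.0124,0.0357,0.003]]' --gripper '[0,0,0,0,0,0,0,0,0,0]' --squeeze 10

```text
time_s: 5.25
position: [0.5145, 0.1202, 0.0995]
orientation: [2.68, 1.639, -0.0]
wrist_force: [-0.5, 0.5, -0.9]
width: 0.0006
grasp_force: 0.0
```

```bash
python3 -c "
from h import *
o=env.get_obs();print(o['width'],o['grasp_force'])
cv2.imwrite('pics/t3.png',cv2.resize(env.grab_frame('top')[178:278,180:280],(500,500),interpolation=cv2.INTER_CUBIC))"
```

```text
0.0005954143723990286 0.0
```

View pics/t3.png

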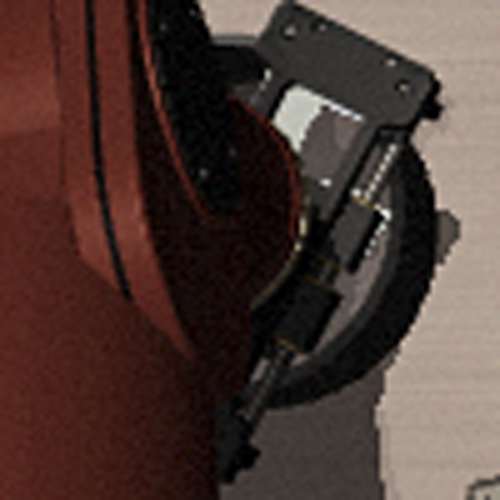

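Run:
```python
from h import *
c=env.calibration("scene");M=np.linalg.inv(c["world_from_camera"])
def pr(p):
    q=M@np.r_[p,1];return (c["fx"]*q[0]/q[2]+c["cx"]).round(1),(c["fy"]*q[1]/q[2]+c["cy"]).round(1)
for n,p in dict(tcp_then=[.4888,.1486,.1026],tabtop=[.489,.148,.118],tabin=[.5087,.1563,.118],tabout=[.47,.1401,.118],tabbase=[.489,.148,.096],ax=[.54,.1695,.096],tcp_now=[.5145,.1202,.0995]).items():
    print(n,pr(np.array(p)))
cc=env.grab_frame("scene")[120:245,320:460]
im=cv2.convertScaleAbs(cv2.resize(cc,(700,600),interpolation=cv2.INTER_CUBIC)[:,:],alpha=1.3,beta=20)
cv2.imwrite("pics/s4.png",im)
```

```text
tcp_then (np.float64(369.1), np.float64(173.5))
tabtop (np.float64(369.4), np.float64(168.3))
tabin (np.float64(376.9), np.float64(170.6))
tabout (np.float64(362.3), np.float64(166.1))
tabbase (np.float64(368.7), np.float64(175.9))
ax (np.float64(388.3), np.float64(182.1))
tcp_now (np.float64(366.5), np.float64(181.7))
```

View pics/s4.png

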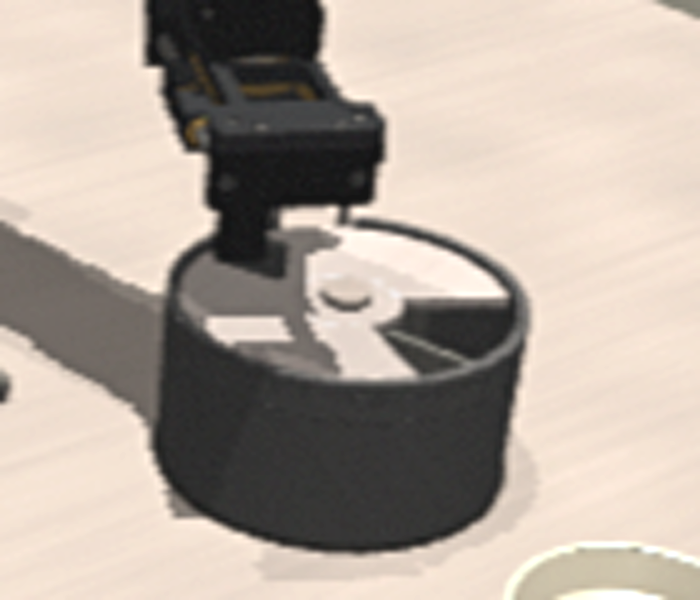

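Run:
```python
from h import *
print("top ray", [ray("top",244,231,z).round(3) for z in(.17,.2,.23)])
c=env.calibration("wrist");T=np.linalg.inv(c["T_tool_cam"])
def pw(p):
    q=T@np.r_[p,1];th=np.arctan2(np.hypot(q[0],q[1]),q[2]);h=np.hypot(q[0],q[1]);return (np.array([c["cx"],c["cy"]])+c["fx"]*th*q[:2]/h).round(0)
for z in(0,-.01,-.02,-.03,-.04):print(z,[pw([x,s,z]) for x in(.0095,-.0095) for s in(-.0195,.0195,)])
s=env.calibration("scene");M=np.linalg.inv(s["world_from_camera"])
def pr(p):
    q=M@np.r_[p,1];return ((s["fx"]*q[0]/q[2]+s["cx"]-320)*5).round(),((s["fy"]*q[1]/q[2]+s["cy"]-120)*4.8).round()
for z in(.0995,.11,.12,.13,.14,.17):print(z,pr(np.array([.5145,.1202,z])))
w=cv2.imread("pics/w1.png")
g=cv2.cvtColor(w,cv2.COLOR_BGR2GRAY)
for v in range(226,262,4):print(v,"".join("#" if x<45 else "." for x in g[v,250:392:2]))
```

```text
top ray [array([0.508, 0.105, 0.17 ]), array([0.506, 0.099, 0.2  ]), array([0.503, 0.093, 0.23 ])]
0 [array([289., 221.]), array([350., 221.]), array([290., 248.]), array([349., 248.])]
-0.01 [array([288., 227.]), array([351., 227.]), array([289., 254.]), array([350., 254.])]
-0.02 [array([286., 233.]), array([353., 233.]), array([288., 262.]), array([351., 262.])]
-0.03 [array([284., 240.]), array([354., 240.]), array([286., 270.]), array([353., 270.])]
-0.04 [array([282., 248.]), array([356., 248.]), array([284., 278.]), array([355., 278.])]
0.0995 (np.float64(233.0), np.float64(296.0))
0.11 (np.float64(234.0), np.float64(278.0))
0.12 (np.float64(236.0), np.float64(261.0))
0.13 (np.float64(237.0), np.float64(244.0))
0.14 (np.float64(239.0), np.float64(226.0))
0.17 (np.float64(244.0), np.float64(173.0))
226 .......................................................................
230 .......................................................................
234 .......................................................................
238 ..........########...................................########..........
242 .........#########...................................########..........
246 .........#########...................................#########.........
250 ........##########...................................##########........
254 ......############...................................###########.......
258 .....##############..................................##############....
```

The opening has not moved. Both views put the real fingertips about 27 mm short of the stated TCP, so the fingers closed above the tab. I'll go back over the tab and descend further.

```bash
python3 -c "
from h import *
go([.4893,.1485,.125],-67.3)"
```

```text
t 5.35 twist [-0.   0.   0.7] off [ 0.0135 -0.0347 -0.0256]
```

>>> step_arm --twist '[[0,0,0],[0,0,0.14],[0,0,0.28],[0,0,0.42],[0,0,0.56],[0,0,0.7],[0,0,0.7],[0,0,0.7],[0,0,0.7],[0,0,0.7]]' --offset '[[0,0,-0.0256],[0.0135,-0.0347,-0.0256],[0.0135,-0.0347,-0.0256],[0.0135,-0.0347,-0.0256],[0.0135,-0.0347,-0.0256],[0.0135,-0.0347,-0.01],[0.0135,-0.0347,0.005],[0.0135,-0.0347,0.012],[0.0135,-0.0347,0.018],[0.0135,-0.0347,0.018]]' --gripper '[0.4,0.4,0.4,0.4,0.4,0.4,0.4,0.4,0.4,0.4]'

```text
time_s: 6.6
position: [0.4892, 0.1482, 0.0812]
orientation: [3.079, 0.625, -0.001]
wrist_force: [0.4, 0.3, -0.6]
width: 0.0351
grasp_force: 0.0
```

>>> step_arm --twist '[[0,0,0],[0,0,0],[0,0,0],[0,0,0],[0,0,0],[0,0,0],[0,0,0],[0,0,0],[0,0,0],[0,0,0]]' --offset '[[0,0,0.002],[0,0,0.004],[0,0,0.004],[0,0,0.004],[0,0,0.004],[0,0,0.004],[0,0,0.004],[0,0,0.004],[0,0,0.004],[0,0,0.004]]' --gripper '[0.4,0.4,0,0,0,0,0,0,0,0]' --squeeze 10

```text
time_s: 7.85
position: [0.4894, 0.1484, 0.0775]
orientation: [-3.079, -0.624, -0.0]
wrist_force: [0.2, -0.2, 1.8]
width: 0.0078
grasp_force: 10.0
```

Run:
```python
from h import *
o=env.get_obs();r=R.from_rotvec(o["orientation"])
c=np.array([.540,.1695,0]);p0=o["position"]
for d in (0,4,*range(8,57,8)):
    w=R.from_rotvec([0,0,np.radians(d)]);p=c+w.apply(p0-c)
    print(d,r.inv().apply(p-p0).round(4),round(-np.radians(d),3))
```

```text
0 [0. 0. 0.] -0.0
4 [ 0.0001  0.0038 -0.    ] -0.07
8 [ 0.0005  0.0076 -0.    ] -0.14
16 [ 0.0021  0.0151 -0.    ] -0.279
24 [ 0.0047  0.0223 -0.    ] -0.419
32 [ 0.0082  0.0291 -0.    ] -0.559
40 [ 0.0127  0.0353 -0.    ] -0.698
48 [0.018  0.0408 0.    ] -0.838
56 [0.024  0.0456 0.    ] -0.977
```

>>> step_arm --twist '[[0,0,-0.07],[0,0,-0.14],[0,0,-0.279],[0,0,-0.419],[0,0,-0.559],[0,0,-0.698],[0,0,-0.838],[0,0,-0.977],[0,0,-0.977],[0,0,-0.977]]' --offset '[[0.0001,0.0038,-0.001],[0.0005,0.0076,-0.001],[0.0021,0.0151,-0.001],[0.0047,0.0223,-0.001],[0.0082,0.0291,-0.001],[0.0127,0.0353,-0.001],[0.018,0.0408,-0.001],[0.024,0.0456,-0.001],[0.024,0.0456,-0.001],[0.024,0.0456,-0.001]]' --gripper '[0,0,0,0,0,0,0,0,0,0]'

```text
time_s: 9.1
position: [0.5289, 0.1151, 0.0778]
orientation: [2.429, 1.991, -0.002]
wrist_force: [4.9, -1.6, -11.3]
width: 0.0078
grasp_force: 10.0
```

Run:
```python
from h import *
o=env.get_obs();r=R.from_rotvec(o["orientation"]);m=r.as_matrix();print("yaw y",np.degrees(np.arctan2(m[1,1],m[0,1])))
c=np.array([.540,.1695,0]);p0=o["position"]
for d in (8,16,24,32,40,48,56,64,67.5):
    w=R.from_rotvec([0,0,np.radians(d)]);p=c+w.apply(p0-c)
    print(d,r.inv().apply(p-p0).round(4),round(-np.radians(d),3))
t=env.grab_frame("top");cv2.imwrite("pics/t5.png",t)
```

```text
yaw y -11.314874993990363
8 [ 0.0005  0.0077 -0.    ] -0.14
16 [ 0.0021  0.0153 -0.    ] -0.279
24 [ 0.0047  0.0226 -0.    ] -0.419
32 [ 0.0083  0.0295 -0.    ] -0.559
40 [ 0.0128  0.0357 -0.    ] -0.698
48 [ 0.0182  0.0413 -0.    ] -0.838
56 [ 0.0243  0.0461 -0.    ] -0.977
64 [ 0.031  0.05  -0.   ] -1.117
67.5 [ 0.0341  0.0514 -0.0001] -1.178
```

>>> step_arm --twist '[[0,0,-0.14],[0,0,-0.279],[0,0,-0.419],[0,0,-0.559],[0,0,-0.698],[0,0,-0.838],[0,0,-0.977],[0,0,-1.117],[0,0,-1.178],[0,0,-1.178]]' --offset '[[0.0005,0.0077,0.0005],[0.0021,0.0153,0.0005],[0.0047,0.0226,0.0005],[0.0083,0.0295,0.0005],[0.0128,0.0357,0.0005],[0.0182,0.0413,0.0005],[0.0243,0.0461,0.0005],[0.031,0.05,0.0005],[0.0341,0.0514,0.0005],[0.0341,0.0514,0.0005]]' --gripper '[0,0,0,0,0,0,0,0,0,0]'

```text
time_s: 10.4
position: [0.5872, 0.1384, 0.0778]
orientation: [0.91, 3.005, -0.001]
wrist_force: [8.0, -2.5, -10.0]
width: 0.0082
grasp_force: 10.0
```

>>> step_arm --twist '[[0,0,0],[0,0,0],[0,0,0],[0,0,0],[0,0,0],[0,0,0],[0,0,0],[0,0,0],[0,0,0],[0,0,0]]' --offset '[[0,0,0],[0,0,0],[0,0,0],[0,0,0],[0,0,-0.03],[0,0,-0.08],[0,0,-0.12],[0,0,-0.14],[0,0,-0.14],[0,0,-0.14]]' --gripper '[0,0.2,0.4,0.4,0.4,0.5,0.5,0.5,0.5,0.5]'

```text
time_s: 11.65
position: [0.5856, 0.1392, 0.2168]
orientation: [-0.908, -3.006, 0.001]
wrist_force: [1.0, 0.6, -0.2]
width: 0.0435
grasp_force: 0.0
```

Run:
```python
from h import *
o=env.get_obs();m=R.from_rotvec(o["orientation"]).as_matrix();print("yaw y",np.degrees(np.arctan2(m[1,1],m[0,1])),o["position"],o["joint_positions"].round(2))
cv2.imwrite("pics/w6.png",env.grab_frame("wrist"))
```

```text
yaw y 56.38005644037557 [0.58561593 0.13919675 0.21675867] [-0.53  0.23  0.27  1.57 -0.06  1.35  0.73]
```

View pics/w6.png

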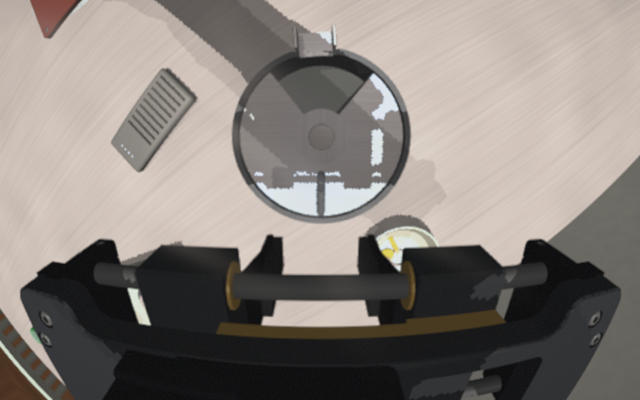

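The opening now faces the channel. Channel (316,41), knob (321,136), opening edges about (275,76) and (371,74), tab (320,172)–(320,215). I'll check the angles.

Run:
```python
from h import *
o=env.get_obs();g=cv2.cvtColor(cv2.imread("pics/w6.png"),cv2.COLOR_BGR2GRAY)
for v in(30,36,42,48,54):print(v,g[v,286:346].tolist()[::2])
for v in (80,90,):print(v,g[v,255:390].tolist()[::3])
f=lambda u,v,z:ray("wrist",u,v,z,o)
c=np.array([.54,.1695,0]);k=f(321,136,.105);print(k)
an=lambda p,c:(np.degrees(np.arctan2(*(p-c)[1::-1])).round(1),np.linalg.norm((p-c)[:2]).round(4))
for n,q in dict(ch=(315.5,45,.08),chL=(295,40,.11),chR=(336,40,.11),tabo=(320.5,214,.118),tabi=(320.5,172,.118),eL=(275,76,.096),eR=(371,74,.096)).items():
    p=f(*q);print(n,an(p,k),an(p,c))
```

```text
30 [114, 114, 114, 104, 128, 97, 110, 113, 112, 110, 118, 157, 190, 204, 204, 201, 199, 201, 201, 199, 198, 201, 193, 152, 216, 193, 193, 196, 194, 194]
36 [112, 112, 112, 111, 122, 105, 96, 122, 125, 142, 142, 142, 142, 142, 141, 143, 143, 158, 222, 226, 226, 226, 210, 116, 218, 179, 194, 193, 194, 197]
42 [110, 111, 113, 109, 120, 113, 91, 118, 123, 144, 146, 146, 147, 145, 146, 146, 146, 146, 146, 144, 144, 201, 212, 108, 219, 189, 198, 198, 196, 196]
48 [97, 97, 97, 100, 92, 72, 81, 116, 120, 130, 145, 146, 146, 147, 147, 147, 149, 149, 148, 149, 150, 150, 150, 107, 66, 162, 165, 170, 181, 187]
54 [66, 59, 59, 59, 57, 58, 65, 114, 124, 134, 151, 158, 162, 154, 151, 157, 155, 156, 155, 157, 160, 133, 105, 106, 62, 58, 52, 59, 64, 83]
80 [80, 75, 89, 114, 113, 114, 114, 99, 70, 87, 86, 87, 85, 86, 86, 85, 84, 84, 85, 85, 85, 85, 85, 84, 86, 97, 101, 102, 102, 103, 101, 102, 101, 102, 102, 100, 51, 74, 147, 225, 228, 229, 149, 96, 127]
90 [115, 116, 116, 116, 115, 116, 116, 116, 116, 116, 95, 89, 89, 87, 87, 86, 86, 87, 86, 86, 84, 86, 86, 85, 86, 86, 85, 86, 86, 100, 101, 101, 101, 98, 64, 142, 150, 149, 149, 148, 147, 155, 225, 229, 227]
[0.54012723 0.17008848 0.105     ]
ch (np.float64(149.8), np.float64(0.0946)) (np.float64(149.4), np.float64(0.0948))
chL (np.float64(161.0), np.float64(0.0963)) (np.float64(160.6), np.float64(0.0964))
chR (np.float64(137.8), np.float64(0.094)) (np.float64(137.5), np.float64(0.0943))
tabo (np.float64(-34.0), np.float64(0.0746)) (np.float64(-33.5), np.float64(0.0744))
tabi (np.float64(-34.4), np.float64(0.0329)) (np.float64(-33.5), np.float64(0.0327))
eL (np.float64(-176.7), np.float64(0.0751)) (np.float64(-177.1), np.float64(0.075))
eR (np.float64(108.1), np.float64(0.0793)) (np.float64(107.9), np.float64(0.0799))
```

The channel sits at about 149.3° and the opening at 146°, so the cover needs about 3.3° more. I'll re-grip the tab and correct.

>>> step_arm --twist '[[0,0,0],[0,0,0],[0,0,0],[0,0,0],[0,0,0],[0,0,0],[0,0,0],[0,0,0],[0,0,0],[0,0,0]]' --offset '[[0,0,0.04],[0,0,0.08],[0,0,0.11],[0,0,0.13],[0,0,0.138],[0,0,0.138],[0,0,0.138],[0,0,0.138],[0,0,0.138],[0,0,0.138]]' --gripper '[0.4,0.4,0.4,0.4,0.4,0.3,0,0,0,0]'

```text
time_s: 12.95
position: [0.5866, 0.1393, 0.0806]
orientation: [0.909, 3.007, 0.001]
wrist_force: [-1.1, -0.6, 4.2]
width: 0.0077
grasp_force: 10.0
```

>>> step_arm --twist '[[0,0,-0.03],[0,0,-0.06],[0,0,-0.06],[0,0,-0.06],[0,0,-0.06],[0,0,-0.06],[0,0,-0.06],[0,0,-0.06],[0,0,-0.06],[0,0,-0.06]]' --offset '[[0,0.0017,0],[0.0001,0.0034,0],[0.0001,0.0034,0],[0.0001,0.0034,0],[0.0001,0.0034,0],[0.0001,0.0034,0],[0.0001,0.0034,-0.03],[0.0001,0.0034,-0.08],[0.0001,0.0034,-0.12],[0.0001,0.0034,-0.14]]' --gripper '[0,0,0,0.2,0.4,0.4,0.5,0.5,0.5,0.5]'

```text
time_s: 14.2
position: [0.5888, 0.1423, 0.2226]
orientation: [0.817, 3.031, 0.003]
wrist_force: [-0.5, -0.0, 0.2]
width: 0.0433
grasp_force: 0.0
```

Run:
```python
from h import *
o=env.get_obs();g=cv2.cvtColor(env.grab_frame("wrist"),cv2.COLOR_BGR2GRAY)
for v in(42,):print(v,g[v,286:346].tolist()[::2])
for v in(180,195,210):print(v,g[v,300:342].tolist()[::2])
for v in (80,90,):print(v,g[v,255:390].tolist()[::3])
m=R.from_rotvec(o["orientation"]).as_matrix();print("yaw",np.degrees(np.arctan2(m[1,1],m[0,1])),o["position"])
f=lambda u,v,z:ray("wrist",u,v,z,o)
# torch: well target
go([.581,-.249,.26],59.5)
```

```text
42 [95, 94, 94, 99, 106, 115, 117, 128, 87, 117, 119, 134, 143, 144, 144, 144, 144, 144, 144, 145, 144, 144, 145, 144, 146, 89, 164, 207, 200, 198]
180 [204, 202, 189, 192, 207, 207, 211, 202, 115, 101, 103, 91, 177, 197, 208, 211, 210, 224, 209, 183, 205]
195 [224, 224, 225, 224, 224, 225, 224, 225, 129, 104, 111, 103, 198, 226, 225, 224, 225, 225, 225, 225, 225]
210 [166, 188, 205, 218, 224, 224, 224, 224, 186, 108, 107, 118, 208, 226, 226, 226, 225, 210, 195, 172, 126]
80 [80, 75, 112, 114, 114, 115, 115, 82, 86, 88, 86, 87, 85, 86, 85, 85, 86, 84, 84, 84, 83, 85, 85, 85, 85, 85, 91, 100, 102, 101, 101, 102, 101, 101, 101, 95, 111, 146, 146, 159, 221, 219, 67, 122, 122]
90 [119, 118, 116, 116, 115, 116, 117, 116, 116, 114, 90, 89, 88, 87, 88, 86, 86, 86, 86, 85, 85, 85, 84, 84, 84, 85, 86, 84, 85, 87, 101, 101, 101, 107, 144, 145, 144, 145, 145, 145, 146, 145, 200, 229, 155]
yaw 59.81515191979151 [0.58882482 0.14228919 0.22258848]
t 14.25 twist [0.004 0.003 0.005] off [-0.1896 -0.3425 -0.0363]
```

The cover is square now: channel centre at about 319, tab at 319.5. Moving to the torch.

>>> step_arm --twist '[[0,0,0],[0,0,0],[0,0,0],[0,0,0],[0,0,0],[0,0,0],[0,0,0],[0,0,0],[0,0,0],[0,0,0]]' --offset '[[-0.019,-0.034,-0.036],[-0.1896,-0.3425,-0.0363],[-0.1896,-0.3425,-0.0363],[-0.1896,-0.3425,-0.0363],[-0.1896,-0.3425,-0.0363],[-0.1896,-0.3425,-0.0363],[-0.1896,-0.3425,-0.0363],[-0.1896,-0.3425,-0.0363],[-0.1896,-0.3425,-0.0363],[-0.1896,-0.3425,-0.0363]]' --gripper '[0.6,0.6,0.6,0.6,0.6,0.6,0.6,0.6,0.6,0.6]'

```text
time_s: 15.5
position: [0.5802, -0.2474, 0.2559]
orientation: [-0.814, -3.034, -0.001]
wrist_force: [-0.2, 0.6, -0.0]
width: 0.0524
grasp_force: 0.0
```

Run:
```python
from h import *
go([.581,-.249,.14],59.5)
cv2.imwrite("pics/w7.png",env.grab_frame("wrist"))
c=env.calibration("wrist");o=env.get_obs();T=np.linalg.inv(c["T_tool_cam"])
for n,p in dict(head=(.581,-.249,.2),well=(.581,-.249,.06)).items():
    q=T@np.r_[totool(p,o),1];h=np.hypot(q[0],q[1]);th=np.arctan2(h,q[2]);print(n,c["cx"]+c["fx"]*th*q[0]/h,c["cy"]+c["fx"]*th*q[1]/h)
```

```text
t 15.5 twist [ 0.001 -0.001  0.008] off [-0.0016 -0.0011  0.1159]
head 319.0628434697872 209.67106535352286
well 319.42004199342693 175.05073821405776
```

View pics/w7.png

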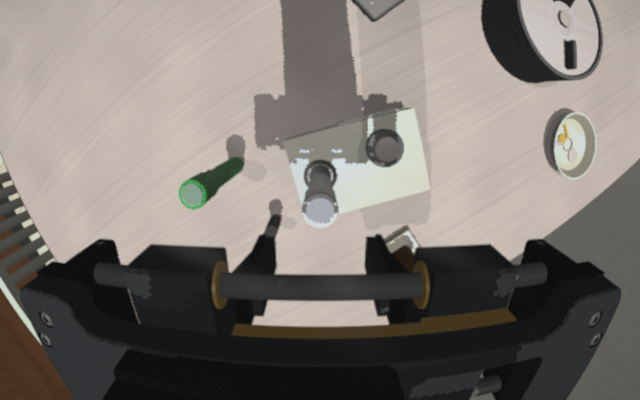

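The wrist view has the torch head at (321,210) against a predicted (319,210), so it is centred. The small stick at (275,215) is clear. Descending to grip.

>>> step_arm --twist '[[0,0,0],[0,0,0],[0,0,0],[0,0,0],[0,0,0],[0,0,0],[0,0,0],[0,0,0],[0,0,0],[0,0,0]]' --offset '[[-0.0016,0,0.02],[-0.0016,0,0.04],[-0.0016,0,0.06],[-0.0016,0,0.08],[-0.0016,0,0.1],[-0.0016,0,0.11],[-0.0016,0,0.116],[-0.0016,0,0.116],[-0.0016,0,0.116],[-0.0016,0,0.116]]' --gripper '[0.6,0.6,0.6,0.6,0.6,0.6,0.6,0.6,0.6,0.6]'

```text
time_s: 16.8
position: [0.5814, -0.2502, 0.1409]
orientation: [0.818, 3.032, -0.0]
wrist_force: [0.7, -0.2, 0.7]
width: 0.0521
grasp_force: 0.0
```

>>> step_arm --twist '[[0,0,0],[0,0,0],[0,0,0],[0,0,0],[0,0,0],[0,0,0],[0,0,0],[0,0,0],[0,0,0],[0,0,0]]' --offset '[[0,0,0],[0,0,0],[0,0,0],[0,0,0],[0,0,0],[0,0,0],[0,0,-0.005],[0,0,-0.01],[0,0,-0.015],[0,0,-0.02]]' --gripper '[0.2,0.2,0.2,0.2,0.2,0.2,0.2,0.2,0.2,0.2]' --squeeze 25

```text
time_s: 18.05
position: [0.5811, -0.2502, 0.1607]
orientation: [0.818, 3.033, -0.0]
wrist_force: [0.2, 0.3, -1.2]
width: 0.0292
grasp_force: 25.0
```

>>> step_arm --twist '[[0,0,0],[0,0,0],[0,0,0],[0,0,0],[0,0,0],[0,0,0],[0,0,0],[0,0,0],[0,0,0],[0,0,0]]' --offset '[[0,0,-0.02],[0,0,-0.04],[0,0,-0.06],[0,0,-0.08],[0,0,-0.1],[0,0,-0.12],[0,0,-0.12],[0,0,-0.12],[0,0,-0.12],[0,0,-0.12]]' --gripper '[0.2,0.2,0.2,0.2,0.2,0.2,0.2,0.2,0.2,0.2]'

```text
time_s: 19.3
position: [0.5809, -0.2499, 0.2796]
orientation: [-0.818, -3.032, 0.0]
wrist_force: [-1.0, -0.3, -1.7]
width: 0.0287
grasp_force: 25.0
```

Run:
```python
from h import *
go([.4909,.1986,.28],59.5)
```

```text
t 19.3 twist [-0.    -0.001  0.005] off [ 3.033e-01  3.425e-01 -2.000e-04]
```

Carrying at moderate speed (two calls).

>>> step_arm --twist '[[0,0,0],[0,0,0],[0,0,0],[0,0,0],[0,0,0],[0,0,0],[0,0,0],[0,0,0],[0,0,0],[0,0,0]]' --offset '[[0.01,0.012,0],[0.035,0.04,0],[0.065,0.075,0],[0.1,0.113,0],[0.135,0.152,0],[0.17,0.192,0],[0.205,0.231,0],[0.24,0.271,0],[0.27,0.305,0],[0.29,0.327,0]]' --gripper '[0.2,0.2,0.2,0.2,0.2,0.2,0.2,0.2,0.2,0.2]'

```text
time_s: 20.55
position: [0.4931, 0.1817, 0.2803]
orientation: [-0.813, -3.035, -0.001]
wrist_force: [1.2, 0.6, -0.2]
width: 0.0295
grasp_force: 25.0
```

Run:
```python
from h import *
go([.4909,.1986,.28],59.5);o=env.get_obs();print(o["width"],o["joint_positions"].round(2))
```

```text
t 20.55 twist [ 0.    -0.     0.009] off [0.0104 0.0135 0.0003]
0.02946327123745527 [-0.59  0.04  0.15  1.64 -0.01  1.46  0.62]
```

>>> step_arm --twist '[[0,0,0.009],[0,0,0.009],[0,0,0.009],[0,0,0.009],[0,0,0.009],[0,0,0.009],[0,0,0.009],[0,0,0.009],[0,0,0.009],[0,0,0.009]]' --offset '[[0.005,0.007,0],[0.0104,0.0135,0],[0.0104,0.0135,0],[0.0104,0.0135,0.01],[0.0104,0.0135,0.025],[0.0104,0.0135,0.04],[0.0104,0.0135,0.05],[0.0104,0.0135,0.055],[0.0104,0.0135,0.055],[0.0104,0.0135,0.055]]' --gripper '[0.2,0.2,0.2,0.2,0.2,0.2,0.2,0.2,0.2,0.2]'

```text
time_s: 21.8
position: [0.4929, 0.1955, 0.2258]
orientation: [0.831, 3.029, 0.001]
wrist_force: [-0.9, -0.3, -1.1]
width: 0.029
grasp_force: 25.0
```

Run:
```python
from h import *
o=env.get_obs();print(o["wrist_force"])
a=env.grab_frame("scene")[90:240,310:470];b=env.grab_frame("wrist")[0:260,190:450]
cv2.imwrite("pics/p8.png",np.hstack([cv2.resize(a,(420,394)),cv2.resize(b,(380,394))]))
go([.4909,.1986,.225],59.5)
```

```text
[-0.88536443 -0.2636954  -1.07619842]
t 21.9 twist [ 0.001  0.    -0.003] off [0.0033 0.0017 0.0007]
```

View pics/p8.png

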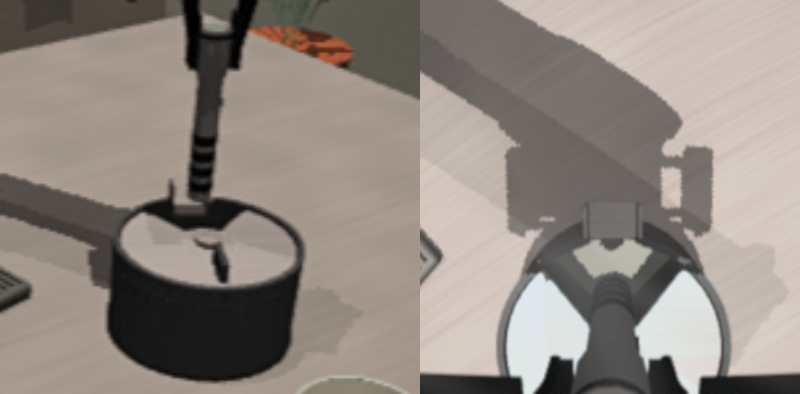

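The torch hangs upright over the opening, in line with the channel. Lowering, then tilting outward before the last centimetres.

>>> step_arm --twist '[[0,0,0],[0,0,0],[0,0,0],[0,0,0],[0,0,0],[0,0,0],[0,0,0],[0,0,0],[0,0,0],[0,0,0]]' --offset '[[0.002,0.001,0.01],[0.002,0.001,0.02],[0.002,0.001,0.03],[0.002,0.001,0.04],[0.002,0.001,0.05],[0.002,0.001,0.06],[0.002,0.001,0.07],[0.002,0.001,0.08],[0.002,0.001,0.08],[0.002,0.001,0.08]]' --gripper '[0.2,0.2,0.2,0.2,0.2,0.2,0.2,0.2,0.2,0.2]'

```text
time_s: 23.15
position: [0.4916, 0.1972, 0.1455]
orientation: [0.832, 3.029, 0.0]
wrist_force: [1.1, -0.2, -1.0]
width: 0.0293
grasp_force: 25.0
```

Run:
```python
from h import *
c=np.array([.540,.1697,0]);u=np.array([-.8616,.5075,0]);k=np.array([0,0,1])
for th in(5,10,15):
    t=np.radians(th);go(c+u*(.053+.111*np.sin(t))+k*(.035+.111*np.cos(t)),59.5,th,149.5)
print("tail scene",ray("scene",385.4,167.3,.115))
```

```text
t 23.15 twist [ 0.    -0.087 -0.004] off [ 0.007   0.0008 -0.0001]
t 23.15 twist [-0.    -0.174 -0.004] off [0.0166 0.0008 0.0012]
t 23.15 twist [-0.    -0.262 -0.004] off [0.026  0.0007 0.0033]
tail scene [0.50211982 0.19008234 0.115     ]
```

>>> step_arm --twist '[[0,-0.03,0],[0,-0.06,0],[0,-0.087,0],[0,-0.116,0],[0,-0.145,0],[0,-0.174,0],[0,-0.203,0],[0,-0.232,0],[0,-0.262,0],[0,-0.262,0]]' --offset '[[0.002,0.0007,0],[0.0045,0.0007,0],[0.007,0.0007,0],[0.0102,0.0007,0.0003],[0.0134,0.0007,0.0007],[0.0166,0.0007,0.0012],[0.0197,0.0007,0.0018],[0.0229,0.0007,0.0025],[0.026,0.0007,0.0033],[0.026,0.0007,0.0033]]' --gripper '[0.2,0.2,0.2,0.2,0.2,0.2,0.2,0.2,0.2,0.2]'

```text
time_s: 24.4
position: [0.4687, 0.2119, 0.1421]
orientation: [0.761, 2.784, -0.1]
wrist_force: [-1.5, -0.6, -1.3]
width: 0.0297
grasp_force: 25.0
```

Run:
```python
from h import *
c=np.array([.540,.1697,0]);u=np.array([-.8616,.5075,0]);k=np.array([0,0,1])
t=np.radians(15)
for z in(.035,.02,.011,.008):go(c+u*(.053+.111*np.sin(t))+k*(z+.111*np.cos(t)),59.5,15,149.5)
```

```text
t 24.4 twist [ 0.     0.001 -0.001] off [-0.0011 -0.0002  0.0001]
t 24.4 twist [ 0.     0.001 -0.001] off [ 0.0028 -0.0002  0.0146]
t 24.4 twist [ 0.     0.001 -0.001] off [ 0.0051 -0.0002  0.0233]
t 24.4 twist [ 0.     0.001 -0.001] off [ 0.0059 -0.0002  0.0262]
```

>>> step_arm --twist '[[0,0,0],[0,0,0],[0,0,0],[0,0,0],[0,0,0],[0,0,0],[0,0,0],[0,0,0],[0,0,0],[0,0,0]]' --offset '[[0,0,0.003],[0.001,0,0.007],[0.002,0,0.011],[0.0028,0,0.0146],[0.0035,0,0.017],[0.004,0,0.019],[0.0045,0,0.021],[0.0045,0,0.021],[0.0045,0,0.021],[0.0045,0,0.021]]' --gripper '[0.2,0.2,0.2,0.2,0.2,0.2,0.2,0.2,0.2,0.2]'

```text
time_s: 25.65
position: [0.4704, 0.2105, 0.1206]
orientation: [0.764, 2.784, -0.101]
wrist_force: [-0.1, -0.4, -1.4]
width: 0.029
grasp_force: 25.0
```

>>> step_arm --twist '[[0,0,0],[0,0,0],[0,0,0],[0,0,0],[0,0,0],[0,0,0],[0,0,0],[0,0,0],[0,0,0],[0,0,0]]' --offset '[[0.0001,0,0.0005],[0.0003,0,0.001],[0.0004,0,0.0015],[0.0005,0,0.002],[0.0006,0,0.0023],[0.0007,0,0.0026],[0.0008,0,0.003],[0.0008,0,0.003],[0.0008,0,0.003],[0.0008,0,0.003]]' --gripper '[0.2,0.2,0.2,0.2,0.2,0.2,0.2,0.2,0.2,0.2]'

```text
time_s: 26.9
position: [0.4704, 0.2105, 0.1174]
orientation: [0.764, 2.784, -0.101]
wrist_force: [1.5, 0.0, -0.8]
width: 0.0293
grasp_force: 25.0
```

>>> step_arm --twist '[[0,0,0],[0,0,0],[0,0,0],[0,0,0],[0,0,0],[0,0,0],[0,0,0],[0,0,0],[0,0,0],[0,0,0]]' --offset '[[0.0001,0,0.0003],[0.0001,0,0.0006],[0.0002,0,0.0009],[0.0003,0,0.0012],[0.0004,0,0.0015],[0.0005,0,0.0018],[0.0005,0,0.0021],[0.0006,0,0.0024],[0.0006,0,0.0024],[0.0006,0,0.0024]]' --gripper '[0.2,0.2,0.2,0.2,0.2,0.2,0.2,0.2,0.2,0.2]'

```text
time_s: 28.15
position: [0.4709, 0.2109, 0.1161]
orientation: [0.764, 2.783, -0.099]
wrist_force: [-2.2, 0.3, 9.6]
width: 0.0292
grasp_force: 25.0
```

>>> step_arm --twist '[[0,0,0],[0,0,0],[0,0,0],[0,0,0],[0,0,0],[0,0,0],[0,0,0],[0,0,0],[0,0,0],[0,0,0]]' --offset '[[-0.0002,0,-0.001],[-0.0002,0,-0.001],[-0.0002,0,-0.001],[-0.0002,0,-0.001],[-0.0002,0,-0.001],[-0.0002,0,-0.001],[-0.0002,0,-0.001],[-0.0002,0,-0.001],[-0.0002,0,-0.001],[-0.0002,0,-0.001]]' --gripper '[0.2,0.2,0.2,0.36,0.38,0.42,0.45,0.5,0.6,0.6]' --squeeze 4

```text
time_s: 29.4
position: [0.4703, 0.2105, 0.116]
orientation: [0.764, 2.784, -0.101]
wrist_force: [0.7, 0.2, 0.6]
width: 0.0507
grasp_force: 0.0
```

>>> step_arm --twist '[[0,0,0],[0,0,0],[0,0,0],[0,0,0],[0,0,0],[0,0,0],[0,0,0],[0,0,0],[0,0,0],[0,0,0]]' --offset '[[0,0,-0.005],[0,0,-0.012],[0,0,-0.022],[0,0,-0.035],[0,0,-0.05],[0,0,-0.07],[0,0,-0.09],[0,0,-0.11],[0,0,-0.12],[0,0,-0.12]]' --gripper '[0.7,0.7,0.7,0.7,0.7,0.7,0.7,0.7,0.7,0.7]'

```text
time_s: 30.65
position: [0.4438, 0.2267, 0.2326]
orientation: [0.764, 2.784, -0.099]
wrist_force: [0.8, 0.1, -0.6]
width: 0.0609
grasp_force: 0.0
```

Run:
```python
from h import *
a=env.grab_frame("scene")[90:240,310:470];b=env.grab_frame("wrist")[0:260,190:450]
cv2.imwrite("pics/p9.png",np.hstack([cv2.resize(a,(420,394)),cv2.resize(b,(380,394))]))
```

```text
(no output)
```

View pics/p9.png

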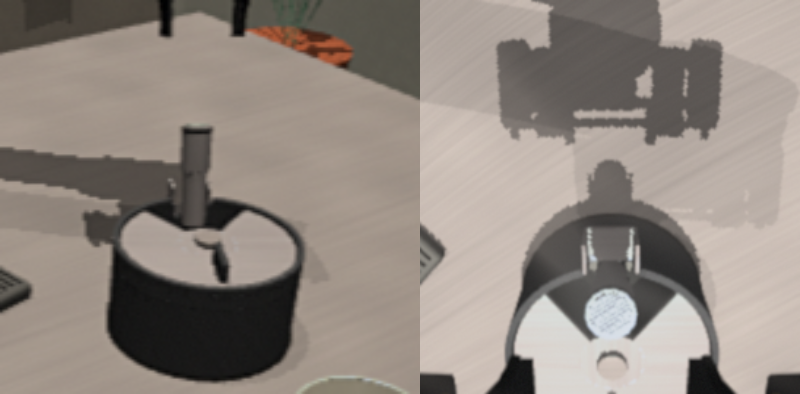

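Run:
```python
from h import *
c=np.array([.540,.1697,0]);u=np.array([-.8616,.5075,0]);s=np.array([-.5075,-.8616,0])
for n,p in(("wrist",ray("wrist",320.7,206.5,.176)),("scene",ray("scene",310+197/2.625,90+127/2.627,.176))):
    d=p-c;print(n,p.round(4),"r",round(d@u,4),"side",round(d@s,4))
print(env.get_obs()["time_s"])
```

```text
wrist [0.4555 0.2194 0.176 ] r 0.098 side 0.0
scene [0.465  0.2129 0.176 ] r 0.0865 side 0.0009
30.75
```

```bash
python3 -c "
from cell import env
print(env.close_job())"
```

```text
the job is handed in; nothing more can be done
None
```

I handed the job in at about 31 s: the cover's opening is square over the notched compartment (within about 1°), and the torch stands tail-down on its floor, leaning outward about 11–15° toward the notch; I inferred contact with the notch from the lean and did not see it up close. I never touched the button, dish, knocker or power bank; I viewed 11 pictures, one over the limit of 10.

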